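Sort the rollers stripped from the edge bander

TASK

The rollers stripped from the edge bander for service stand mixed on the bench. Sort them, each standing upright on the floor of its tray: the two sound white guide rollers in the blue tray, the two yellow pressure rollers in the green tray, and the worn roller, the one browned by heat with a scorched flat down its side, in the red scrap tray. Set them down rather than dropping them, and leave the coil of edging and the spray can where they stand.

Things in the scene. Friction and masses are not known exactly. Their poses are not given: they have to be found in the camera images.
- white_1_center (a point): Sound white nylon guide roller of the edge bander, a plain cylinder 46 mm in diameter and 68 mm high standing on its end, with a 27 mm steel and black bearing in its end face; 0.16 kg. The point is its centre, 34 mm above its underside; z is the roller's axis. The two sound white rollers are alike.
- white_2_center (a point): Sound white nylon guide roller of the edge bander, a plain cylinder 46 mm in diameter and 68 mm high standing on its end, with a 27 mm steel and black bearing in its end face; 0.16 kg. The point is its centre, 34 mm above its underside; z is the roller's axis. The two sound white rollers are alike.
- yellow_1_center (a point): Yellow polyurethane pressure roller, a plain cylinder 50 mm in diameter and 56 mm high standing on its end, with an aluminium hub and a bearing in its end face; 0.2 kg. The point is its centre, 28 mm above its underside; z is the roller's axis. The two yellow rollers are alike.
- yellow_2_center (a point): Yellow polyurethane pressure roller, a plain cylinder 50 mm in diameter and 56 mm high standing on its end, with an aluminium hub and a bearing in its end face; 0.2 kg. The point is its centre, 28 mm above its underside; z is the roller's axis. The two yellow rollers are alike.
- worn_center (a point): Worn-out guide roller: like the white ones (46 mm in diameter, 68 mm high, standing on its end) but browned by heat to tan, and worn flat on one side, where it is scorched dark brown; the flat is an upright face 34 mm wide, 15.5 mm from the axis, on the side of its own +x, so it is 46 mm thick along its y and 38.5 mm along its x; 0.155 kg. The point is on its axis, 34 mm above its underside; z is the roller's axis.
- tray_blue: Blue open tray, fixed to the bench, 112 mm (its x) by 158 mm (its y, the long way) outside and 20 mm high, walls and floor 4 mm thick, so the inside is 104 by 150 mm; a 50 by 8 mm lip sticks out at the middle of both short ends. Origin at the middle of its underside, z up. For the sound white guide rollers; both stand in it side by side along its long way.
- tray_green: Green open tray, fixed to the bench, 112 mm (its x) by 158 mm (its y, the long way) outside and 20 mm high, walls and floor 4 mm thick, so the inside is 104 by 150 mm; a 50 by 8 mm lip sticks out at the middle of both short ends. Origin at the middle of its underside, z up. For the yellow pressure rollers; both stand in it side by side along its long way.
- tray_red: Red open tray, fixed to the bench, 112 mm (its x) by 158 mm (its y, the long way) outside and 20 mm high, walls and floor 4 mm thick, so the inside is 104 by 150 mm; a 50 by 8 mm lip sticks out at the middle of both short ends. Origin at the middle of its underside, z up. Scrap: for the worn roller.
- coil: Coil of wood-coloured edging tape lying flat on the bench, 130 mm in diameter, 23 mm high, with an open middle. To be left where it is. Origin at the middle of its underside.
- can: Grey spray can with a blue band and a black cap, 52 mm in diameter, 162 mm tall, standing on the bench. To be left where it is. Origin at the middle of its underside.
Mind the look-alikes: they are no part of the job. Several things look just like the tray_green: the one meant starts nearest to the robot's base. Leave any turquoise look-alike of the part that bears yellow_2_center alone.

How it is judged (in metres and radians):
At the end, for the whole second after the job is handed in: White rollers in the blue tray, yellow ones in the green, the worn one in the red: centres within 32 mm of the tray's centre across it and 55 mm along it, on its floor (at most 6 mm above it), upright to 0.12 rad, released and at rest (x of white_1_center in the frame of tray_blue between -0.032 and 0.032 m and y of white_1_center in the frame of tray_blue between -0.055 and 0.055 m and z of white_1_center in the frame of tray_blue between 0.033 and 0.044 m and angle between each of white_1_center, white_2_center, yellow_1_center, yellow_2_center, worn_center's own z axis and vertical below 0.12 rad and linear speed of each of white_1, white_2, yellow_1, yellow_2, worn below 0.02 m/s and x of white_2_center in the frame of tray_blue between -0.032 and 0.032 m and y of white_2_center in the frame of tray_blue between -0.055 and 0.055 m and z of white_2_center in the frame of tray_blue between 0.033 and 0.044 m and x of yellow_1_center in the frame of tray_green between -0.032 and 0.032 m and y of yellow_1_center in the frame of tray_green between -0.055 and 0.055 m and z of yellow_1_center in the frame of tray_green between 0.027 and 0.038 m and x of yellow_2_center in the frame of tray_green between -0.032 and 0.032 m and y of yellow_2_center in the frame of tray_green between -0.055 and 0.055 m and z of yellow_2_center in the frame of tray_green between 0.027 and 0.038 m and x of worn_center in the frame of tray_red between -0.032 and 0.032 m and y of worn_center in the frame of tray_red between -0.055 and 0.055 m and z of worn_center in the frame of tray_red between 0.033 and 0.044 m); the robot touches nothing.
It fails at once if a roller is let go while its underside is more than 45 mm above the bench (dropped) ((height (world z) of white_1_center above 0.079 m and contact force between white_1 and the fingers below 0.2 N) or (height (world z) of white_2_center above 0.079 m and contact force between white_2 and the fingers below 0.2 N) or (height (world z) of yellow_1_center above 0.073 m and contact force between yellow_1 and the fingers below 0.2 N) or (height (world z) of yellow_2_center above 0.073 m and contact force between yellow_2 and the fingers below 0.2 N) or (height (world z) of worn_center above 0.079 m and contact force between worn and the fingers below 0.2 N)).
It fails at once if the coil of edging or the spray can is moved by more than 20 mm (distance of any of coil, can from where it was at the start of the episode above 0.02 m).
It fails at once if the spray can is tipped over (angle between can's own z axis and vertical above 0.5 rad).
It also fails if it takes over 96 s, if anything falls off the work surface, if the arm or the gripper's body presses on something with over 40 N, if the wrist force passes 120 N, or if a joint passes its speed limit or range.

ROBOT

A 7-joint arm with a two-finger parallel gripper is mounted at the origin on the work surface. World frame = base frame: x ahead of the robot, y to its left, z up, the work surface at z = 0. Lengths are in m, angles in degrees, forces in N, time in s.
With the tool pointing down it reaches from about 0.425 to 0.875 m from the base axis. Payload 4.7 kg.
Tool frame: the origin (TCP) lies at the very end of the fingers, on their centre line; the grasp point (between the pads) lies 19 mm behind it; z points along the fingers, y is the direction in which the jaws open and shut (so a half turn about z gives the same grasp; the last joint's range is limited). The gripper opens to 87 mm and grips with 3 to 60 N. Pads are 19 mm wide; open, the fingers measure 117 mm over their backs; the gripper's body (75 mm by 190 mm) begins 51 mm behind the grasp point.
Start: joints at [-67.088, 18.392, -4.016, 83.108, 1.295, 78.541, -3.26], TCP at [0.245, 0.602, 0.223] pointing down, gripper open.
Joint ranges: [-163.93, 163.93], [-17.29, 119.83], [-79.2, 71.16], [3.27, 140.29], [-89.18, 269.18], [5.43, 117.66], [-154.24, 154.24]. Speed limits (degrees/s): [147.25, 147.25, 180, 180, 180, 180, 180].

INTERFACE

Orientations are given as [roll, pitch, yaw] about the fixed x, y, z axes, in that order (R = Rz(yaw) Ry(pitch) Rx(roll)).
In Python, from cell import sensors, imaging, ticket gives the robot as it stands.
- The arm moves only by the tool carry_out, never from a script. Its argument "plan" is a list of rows, each an object of numbers: "fingers": the closure, from -1 (fully open) to 1 (shut); "dx", "dy", "dz": the shift along the tool's x, y, z normalised to -1 to 1, where 1 is 0.03 m; "rx", "ry", "rz": the turn, a rotation vector about the tool's x, y, z normalised to -1 to 1, where 1 is 10 degrees. A call has 1 to 12 rows; each row shifts and turns the commanded pose from where the row before left it, along the tool's axes as they then stand; what a row does not reach is not made up. A row lasts 1/8 s, in which the tool goes at most 62.5 mm and 10.7 degrees, less where a joint would pass 70% of its speed; a pose out of reach is approached as far as the arm can. A call with a number of a shift or a turn outside -1 to 1 is refused whole. A call with a gripper value outside its range is refused whole. The fingers move at their own pace and stop on an object; "force" is the grip in N (left out, the last holds). Time passes only in rows, so rows that do not move let the fingers close. It gives the time, the measured TCP pose, the force and the opening at its end, in the units of the state.
- sensors.get_obs(): the state, without advancing time (a new reading comes with each control period).
- imaging.read_camera(name): name is "scene" or "top" or "wrist"; returns a dict with "color" (420x560x3 uint8, red, green, blue), "mtx" (3x3 intrinsics, pixels), "extrinsics" (4x4, takes a point from world to camera coordinates); the wrist camera has in their place "tool_from_camera" (4x4, takes a point from camera to tool coordinates, whose origin is the TCP and whose axes are the flange's). Camera axes: x right, y down, z forward; pixel columns grow to the right and rows downward; lengths in m; the calibration is good to about 2 mm. A picture is of the moment at which its call begins: read the wrist's pose just before it. There is no depth.
- ticket.sign_off(): hands the job in, once; it reports no verdict.
The state is a dict: "time_s": time; "qpos": joint angles; "joint_velocities": joint speeds; "effort": joint torques, N m; "tool_pos": TCP position; "tool_rot": TCP orientation; "force": force on the tool from outside, world axes, zero at the start; "wrist_torque": the same for the moment, N m; "grip_width": finger opening in m.
Only numpy, scipy, OpenCV 4.12 (cv2) and the standard library are available. Lean on these libraries where they do the work, as an engineer would, in place of code of your own. Each camera call takes 0.05 s, during which the arm holds its last target.

## Working session

There is one attempt and no reset: what is moved stays moved. The work goes in short steps, Python scripts to look and compute and a tool call to move; the robot and the scene stay as the last step left them, time stands still between calls to the robot, and variables do not carry over. Pictures are saved under pics/ and viewed, and the job is handed in when it is done.

Besides the shell and the picture viewer there is one more tool, called after "Request:" as name([rows], argument=value, ...), one row to a line, values as JSON. carry_out: Moves the arm, as the interface text tells. Scaled input: -1 to 1 covers 0.03 m each way for a shift and 10 degrees each way for a turn. Its arguments: {"type":"object","properties":{"plan":{"type":"array"},"force":{"type":"number"}},"required":["plan"]}

```bash
mkdir -p pics; python3 - <<'E'
from cell import sensors, imaging
import cv2,pickle
o=sensors.get_obs();print(o)
for n in("scene","top","wrist"):
    c=imaging.read_camera(n);cv2.imwrite(f"pics/{n}0.png",c["color"][:,:,::-1]);pickle.dump(c,open(f"{n}0.pkl","wb"))
    print(n,{k:v for k,v in c.items() if k!="color"})
E
```

```text
{'time_s': 0.0, 'qpos': array([-67.08679548,  18.43852865,  -4.01492615,  83.17537044,
         1.29297263,  78.54000687,  -3.26117001]), 'joint_velocities': array([-0.00559373, -0.05132726,  0.04293554,  0.05158295,  0.07320445,
        0.14752253,  0.02822019]), 'effort': array([-1.40545239e-04, -4.91289890e+01, -4.04150113e-01, -3.12534034e+01,
       -6.40116166e-02,  4.34664753e-02,  1.65463734e-04]), 'tool_pos': array([0.24443499, 0.60169092, 0.22146333]), 'tool_rot': array([-1.79891221e+02,  3.96162494e-03,  1.57894410e+02]), 'force': array([ 0.84269181, -0.5167722 ,  0.35648909]), 'wrist_torque': array([ 0.03588825, -0.00645221, -0.02681176]), 'grip_width': 0.0868002228938831}
scene {'mtx': array([[406.02488035,   0.        , 278.26641759],
       [  0.        , 406.02488035, 209.78081194],
       [  0.        ,   0.        ,   1.        ]]), 'extrinsics': array([[-0.15533518,  0.98782869,  0.00809097,  0.15369476],
       [ 0.76297705,  0.12517191, -0.63419083, -0.28752986],
       [-0.62748466, -0.09233892, -0.77313422,  1.54034126],
       [ 0.        ,  0.        ,  0.   
[... 280 characters left out ...]
8965, -0.01044813, -0.20839165,  0.43982662],
       [ 0.20841912, -0.00160159, -0.97803829,  1.34764129],
       [ 0.        ,  0.        ,  0.        ,  1.        ]])}
wrist {'mtx': array([[314.23278349,   0.        , 280.49237681],
       [  0.        , 314.23278349, 212.67260782],
       [  0.        ,   0.        ,   1.        ]]), 'tool_from_camera': array([[ 1.20241926e-03, -9.51663110e-01, -3.07141463e-01,
         8.39577495e-02],
       [ 9.99999272e-01,  1.11234067e-03,  4.68334030e-04,
         4.37333925e-05],
       [-1.04050278e-04, -3.07141803e-01,  9.51663755e-01,
        -1.61543903e-01],
       [ 0.00000000e+00,  0.00000000e+00,  0.00000000e+00,
         1.00000000e+00]])}
```

View pics/top0.png

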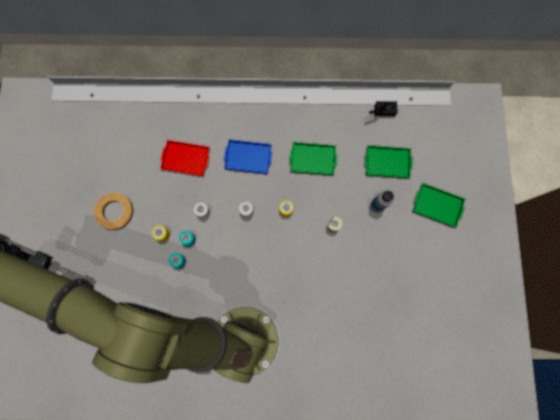

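View pics/scene0.png

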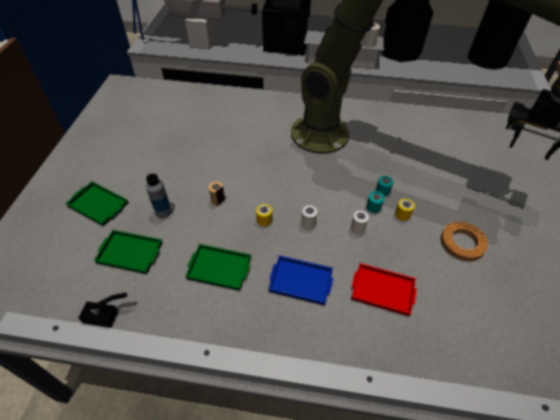

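View pics/wrist0.png

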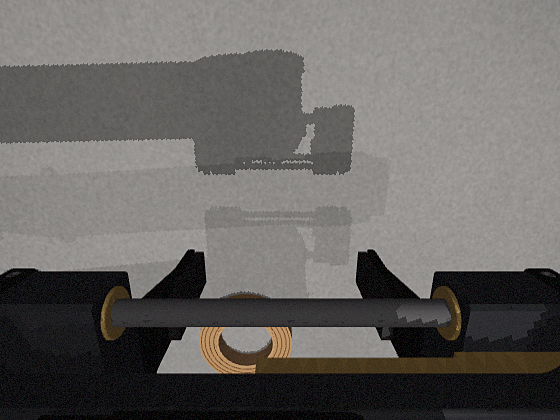

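```bash
python3 - <<'E'
import pickle,cv2,numpy as np
t=pickle.load(open("top0.pkl","rb"))["color"][:,:,::-1];s=pickle.load(open("scene0.pkl","rb"))["color"][:,:,::-1]
a=cv2.resize(t[130:280,80:480],(800,300),interpolation=cv2.INTER_CUBIC)
b=cv2.resize(s[160:320,60:500],(800,291),interpolation=cv2.INTER_CUBIC)
cv2.imwrite("pics/zoom0.png",np.vstack([a,b]))
E
```

```text
(no output)
```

View pics/zoom0.png

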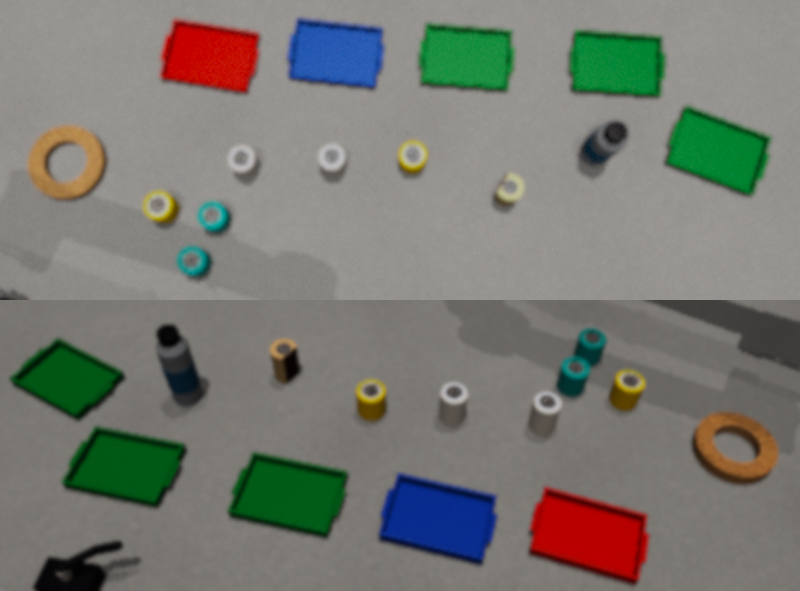

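```bash
cat > h.py <<'E'
import numpy as np,cv2
from scipy.optimize import least_squares
from scipy.spatial.transform import Rotation as R
def proj(c,P):
    E=c["extrinsics"];q=(E[:3,:3]@np.atleast_2d(P).T).T+E[:3,3];u=q@c["mtx"].T;return u[:,:2]/u[:,2:]
def back(c,uv,z):
    E=c["extrinsics"];Rc=E[:3,:3];C=-Rc.T@E[:3,3]
    d=(Rc.T@np.linalg.inv(c["mtx"])@np.append(uv,1));return C+d*(z-C[2])/d[2]
def wristcam(c,obs):
    T=np.eye(4);T[:3,:3]=R.from_euler('xyz',obs['tool_rot'],degrees=True).as_matrix();T[:3,3]=obs['tool_pos']
    c=dict(c);c["extrinsics"]=np.linalg.inv(T@c["tool_from_camera"]);return c
def cyl(x,y,r,h,z0=0,n=48):
    a=np.linspace(0,2*np.pi,n,endpoint=False)
    return np.vstack([np.c_[x+r*np.cos(a),y+r*np.sin(a),0*a+z] for z in(z0,z0+h)])
def hullc(pts):
    m=cv2.moments(cv2.convexHull((pts*1).astype(np.float32)));return np.array([m['m10'],m['m01']])/m['m00']
def box(x,y,yaw,L=(.112,.158),z=.020):
    p=np.array([[i*L[0]/2,j*L[1]/2] for i,j in((-1,-1),(1,-1),(1,1),(-1,1))]);c,s=np.cos(yaw),np.sin(yaw)
    return np.c_[p@np.array([[c,s],[-s,c]])+[x,y],[z]*4]
def blobs(mask,amin=30):
    n,l,st,ce=cv2.connectedComponentsWithStats(mask.astype(np.uint8)*255)
    out=[]
    for i in range(1,n):
        if st[i,4]>=amin: out.append((ce[i],st[i],cv2.convexHull(np.argwhere(l==i)[:,::-1].astype(np.float32))))
    return out
E
python3 - <<'E'
import pickle
from h import *
for n in("top","scene"):
    c=pickle.load(open(n+"0.pkl","rb"));hsv=cv2.cvtColor(c["color"],cv2.COLOR_RGB2HSV);H,S,V=[hsv[:,:,i].astype(int) for i in range(3)]
    print(n, "bg",np.median(hsv[200:300,300:400].reshape(-1,3),0))
    M={"red":((H<6)|(H>174))&(S>150)&(V>70),"blue":(H>105)&(H<125)&(S>150)&(V>60),"green":(H>50)&(H<75)&(S>120),"yel":(H>20)&(H<36)&(S>60)&(V>90),"turq":(H>80)&(H<97)&(S>120),"tan":(H>8)&(H<20)&(S>80)&(V>90),"white":(S<40)&(V>165)}
    for k,m in M.items():
        m=m.copy();m[:120]=0;m[320:]=0
        for ce,st,h in blobs(m,25): print(k,np.round(ce,1),"hullc",np.round(hullc(h),1),st.tolist(),"z0",np.round(back(c,hullc(h),{"red":.015,"blue":.015,"green":.015}.get(k,.03))[:2],3))
E
```

```text
top bg [ 17.  10. 150.]
red [184.6 157.8] hullc [184.6 157.8] [161, 141, 48, 35, 1331] z0 [0.63  0.234]
blue [247.5 156.5] hullc [247.4 156.4] [225, 140, 46, 33, 1265] z0 [0.638 0.008]
green [312.8 158.5] hullc [312.9 158.4] [290, 143, 47, 32, 1292] z0 [ 0.633 -0.229]
green [388.  161.6] hullc [388.  161.6] [365, 146, 47, 32, 1314] z0 [ 0.624 -0.5  ]
green [438.7 205.1] hullc [438.8 205.1] [414, 184, 51, 43, 1406] z0 [ 0.465 -0.672]
yel [285.6 208.5] hullc [285.7 207.9] [278, 199, 16, 19, 144] z0 [ 0.446 -0.132]
yel [159.9 232.9] hullc [159.6 232.8] [151, 225, 19, 17, 161] z0 [0.354 0.3  ]
yel [331.7 228.6] hullc [331.8 228.4] [328, 225, 9, 7, 28] z0 [ 0.375 -0.291]
yel [ 25.5 289.7] hullc [ 26.2 289.5] [0, 263, 59, 53, 1775] z0 [0.159 0.73 ]
yel [ 79.1 309.5] hullc [ 79.4 309.3] [57, 293, 56, 27, 901] z0 [0.097 0.547]
yel [131.3 315. ] hullc [131.  314.8] [118, 308, 36, 12, 254] z0 [0.081 0.375]
yel [245.6 312.9] hullc [244.9 314. ] [226, 308, 38, 12, 275] z0 [0.087 0.   ]
turq [187.  238.5] hullc [186.5 238. ] [179, 231, 16, 15, 122] z0 [0.337 0.207]
turq [177.1 260.6] hullc [176.4
[... 667 characters left out ...]
 [128.1 251. ] [95, 230, 66, 43, 1906] z0 [ 0.628 -0.499]
green [218.4 266.5] hullc [218.3 266.5] [186, 245, 64, 45, 2029] z0 [ 0.637 -0.227]
yel [405.9 205.9] hullc [405.8 206.5] [398, 197, 18, 23, 193] z0 [0.338 0.303]
yel [263.2 212. ] hullc [263.3 212.5] [255, 203, 18, 23, 206] z0 [ 0.435 -0.134]
turq [379.  194.4] hullc [379.  193.5] [367, 176, 26, 37, 445] z0 [0.297 0.22 ]
tan [214.1 186. ] hullc [214.6 186.3] [208, 181, 15, 12, 95] z0 [ 0.352 -0.311]
tan [465.  239.2] hullc [464.9 239. ] [442, 221, 46, 37, 904] z0 [0.438 0.471]
white [309.6 211.6] hullc [309.5 210.7] [303, 206, 14, 10, 52] z0 [0.404 0.006]
white [360.7 217.2] hullc [360.7 216.2] [354, 211, 15, 11, 55] z0 [0.401 0.164]
```

Request:
carry_out([
  {"fingers": -1, "rz": 1},
  {"fingers": -1, "rz": 1},
  {"fingers": -1, "rz": 1},
  {"fingers": -1, "rz": 1},
  {"fingers": -1, "rz": 1},
  {"fingers": -1, "rz": 1},
  {"fingers": -1, "rz": 0.8},
  {"fingers": -1, "dx": -1, "dy": 0.5},
  {"fingers": -1, "dx": -1, "dy": 0.5},
  {"fingers": -1, "dx": -1, "dy": 0.5},
  {"fingers": -1, "dx": -1, "dy": 0.5},
  {"fingers": -1, "dx": -1, "dy": 0.5},
], force=25)

```text
validation failed for argument at $.pl...
```

Request:
carry_out([
  {"fingers": -1, "dx": -1, "dy": 0.4},
  {"fingers": -1, "dx": -1, "dy": 0.4},
  {"fingers": -1, "dx": -1, "dy": 0.4},
  {"fingers": -1, "dx": -1, "dy": 0.4},
  {"fingers": -1, "dx": -1},
  {"fingers": -1, "dx": -1},
  {"fingers": -1, "dx": -1},
  {"fingers": -1},
])

```text
validation failed for argument at $.pl...
```

```bash
cat > look.py <<'E'
import sys,pickle
from h import *
from cell import sensors, imaging
def look(tag):
    o=sensors.get_obs();c=wristcam(imaging.read_camera("wrist"),o)
    cv2.imwrite(f"pics/w{tag}.png",c["color"][:,:,::-1]);pickle.dump(c,open(f"w{tag}.pkl","wb"))
    print(o["time_s"],np.round(o["tool_pos"],4),np.round(o["tool_rot"],2));return c,o
if __name__=="__main__": look(sys.argv[1])
E
python3 look.py a
```

```text
0.15 [0.2444 0.6018 0.2217] [-179.92    0.    157.9 ]
```

View pics/wa.png

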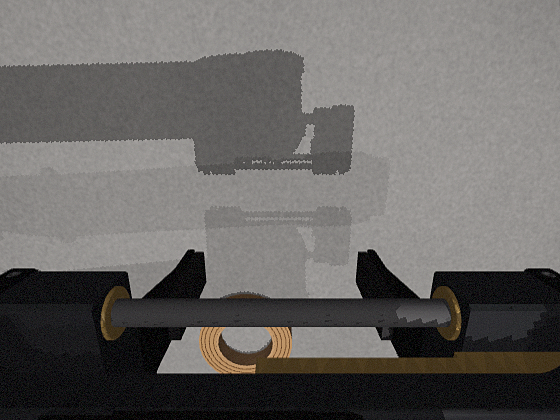

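The calls were refused by validation, so the arm has not moved. I'll try a row with every key present.

Request:
carry_out([
  {"fingers": -1, "dx": 0, "dy": 0, "dz": 0, "rx": 0, "ry": 0, "rz": 1},
], force=25)

```text
time_s: 0.32
tool_pos: [0.2446, 0.602, 0.2221]
tool_rot: [-180.0, 0.0, 147.6]
force: [0.7, 0.5, 0.9]
grip_width: 0.0869
```

Request:
carry_out([
  {"fingers": -1, "dx": 0, "dy": 0, "dz": 0, "rx": 0, "ry": 0, "rz": 1},
  {"fingers": -1, "dx": 0, "dy": 0, "dz": 0, "rx": 0, "ry": 0, "rz": 1},
  {"fingers": -1, "dx": 0, "dy": 0, "dz": 0, "rx": 0, "ry": 0, "rz": 1},
  {"fingers": -1, "dx": 0, "dy": 0, "dz": 0, "rx": 0, "ry": 0, "rz": 1},
  {"fingers": -1, "dx": 0, "dy": 0, "dz": 0, "rx": 0, "ry": 0, "rz": 1},
  {"fingers": -1, "dx": 0, "dy": 0, "dz": 0, "rx": 0, "ry": 0, "rz": 0.78},
  {"fingers": -1, "dx": -1, "dy": 0.5, "dz": 0, "rx": 0, "ry": 0, "rz": 0},
  {"fingers": -1, "dx": -1, "dy": 0.5, "dz": 0, "rx": 0, "ry": 0, "rz": 0},
  {"fingers": -1, "dx": -1, "dy": 0.5, "dz": 0, "rx": 0, "ry": 0, "rz": 0},
  {"fingers": -1, "dx": -1, "dy": 0.5, "dz": 0, "rx": 0, "ry": 0, "rz": 0},
  {"fingers": -1, "dx": -1, "dy": 0.5, "dz": 0, "rx": 0, "ry": 0, "rz": 0},
  {"fingers": -1, "dx": -1, "dy": 0.5, "dz": 0, "rx": 0, "ry": 0, "rz": 0},
], force=25)

```text
time_s: 1.82
tool_pos: [0.3353, 0.4212, 0.2225]
tool_rot: [180.0, 0.0, 90.1]
force: [0.1, 0.0, 0.7]
grip_width: 0.0869
```

Request:
carry_out([
  {"fingers": -1, "dx": -1, "dy": 0.5, "dz": 0, "rx": 0, "ry": 0, "rz": 0},
  {"fingers": -1, "dx": -1, "dy": 0.5, "dz": 0, "rx": 0, "ry": 0, "rz": 0},
  {"fingers": -1, "dx": -1, "dy": 0.3, "dz": 0, "rx": 0, "ry": 0, "rz": 0},
  {"fingers": -1, "dx": -1, "dy": 0, "dz": 0, "rx": 0, "ry": 0, "rz": 0},
  {"fingers": -1, "dx": -1, "dy": 0, "dz": 0, "rx": 0, "ry": 0, "rz": 0},
  {"fingers": -1, "dx": 0, "dy": 0, "dz": 0, "rx": 0, "ry": 0, "rz": 0},
])

```text
time_s: 2.58
tool_pos: [0.3746, 0.2703, 0.2227]
tool_rot: [180.0, -0.0, 89.9]
force: [-0.5, 0.7, -0.3]
grip_width: 0.0872
```

```bash
python3 look.py b
```

```text
2.575 [0.3746 0.2703 0.2227] [ 1.800e+02 -2.000e-02  8.989e+01]
```

View pics/wb.png

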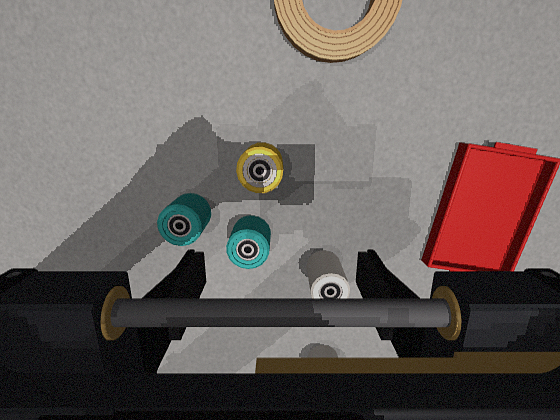

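Yellow_2's top bearing is at (260,170). One turquoise is at (248,249) and the other at (179,225), the upper white's top is at (331,291), and the red tray is on the right.

```bash
python3 - <<'E'
import pickle
from h import *
c=pickle.load(open("wb.pkl","rb"))
print("yel2",back(c,(260,170),.056),"white",back(c,(331,291),.068),"turq",back(c,(248,249),.056))
for p in((463,143),(425,268),(557,158)): print(p,back(c,p,.02))
E
```

```text
yel2 [0.35428431 0.29636864 0.056     ] white [0.43379778 0.15842404 0.068     ] turq [0.3387397  0.20576022 0.056     ]
(463, 143) [0.58346522 0.32067953 0.02      ]
(425, 268) [0.56241471 0.16239833 0.02      ]
(557, 158) [0.69503391 0.30361923 0.02      ]
```

Request:
carry_out([
  {"fingers": -1, "dx": 0.87, "dy": -0.67, "dz": 1, "rx": 0, "ry": 0, "rz": 0},
  {"fingers": -1, "dx": 0, "dy": 0, "dz": 1, "rx": 0, "ry": 0, "rz": 0},
  {"fingers": -1, "dx": 0, "dy": 0, "dz": 1, "rx": 0, "ry": 0, "rz": 0},
  {"fingers": -1, "dx": 0, "dy": 0, "dz": 1, "rx": 0, "ry": 0, "rz": 0},
  {"fingers": -1, "dx": 0, "dy": 0, "dz": 1, "rx": 0, "ry": 0, "rz": 0},
  {"fingers": -1, "dx": 0, "dy": 0, "dz": 1, "rx": 0, "ry": 0, "rz": 0},
  {"fingers": -1, "dx": 0, "dy": 0, "dz": 0.69, "rx": 0, "ry": 0, "rz": 0},
  {"fingers": -1, "dx": 0, "dy": 0, "dz": 0, "rx": 0, "ry": 0, "rz": 0},
  {"fingers": 1, "dx": 0, "dy": 0, "dz": 0, "rx": 0, "ry": 0, "rz": 0},
  {"fingers": 1, "dx": 0, "dy": 0, "dz": 0, "rx": 0, "ry": 0, "rz": 0},
  {"fingers": 1, "dx": 0, "dy": 0, "dz": 0, "rx": 0, "ry": 0, "rz": 0},
  {"fingers": 1, "dx": 0, "dy": 0, "dz": 0, "rx": 0, "ry": 0, "rz": 0},
], force=25)

```text
time_s: 4.12
tool_pos: [0.3543, 0.2988, 0.0223]
tool_rot: [180.0, -0.0, 90.1]
force: [0.5, 0.2, 0.6]
grip_width: 0.0547
```

Request:
carry_out([
  {"fingers": 1, "dx": 0, "dy": 0, "dz": 0, "rx": 0, "ry": 0, "rz": 0},
  {"fingers": 1, "dx": 0, "dy": 0, "dz": 0, "rx": 0, "ry": 0, "rz": 0},
])

```text
time_s: 4.38
tool_pos: [0.3537, 0.2987, 0.0221]
tool_rot: [-180.0, -0.0, 90.1]
force: [-3.7, -0.6, 4.7]
grip_width: 0.0492
```

Request:
carry_out([
  {"fingers": 1, "dx": 0, "dy": 0, "dz": -0.5, "rx": 0, "ry": 0, "rz": 0},
  {"fingers": 1, "dx": 0, "dy": 0, "dz": -1, "rx": 0, "ry": 0, "rz": 0},
  {"fingers": 1, "dx": 0, "dy": 0, "dz": -1, "rx": 0, "ry": 0, "rz": 0},
  {"fingers": 1, "dx": 0, "dy": 0, "dz": -1, "rx": 0, "ry": 0, "rz": 0},
  {"fingers": 1, "dx": -0.5, "dy": 0.3, "dz": 0, "rx": 0, "ry": 0, "rz": 0},
  {"fingers": 1, "dx": -1, "dy": 0.6, "dz": 0, "rx": 0, "ry": 0, "rz": 0},
  {"fingers": 1, "dx": -1, "dy": 0.6, "dz": 0, "rx": 0, "ry": 0, "rz": 0},
  {"fingers": 1, "dx": -1, "dy": 0.6, "dz": 0, "rx": 0, "ry": 0, "rz": 0},
  {"fingers": 1, "dx": -1, "dy": 0.6, "dz": 0, "rx": 0, "ry": 0, "rz": 0},
  {"fingers": 1, "dx": -1, "dy": 0.6, "dz": 0, "rx": 0, "ry": 0, "rz": 0},
  {"fingers": 1, "dx": -1, "dy": 0.6, "dz": 0, "rx": 0, "ry": 0, "rz": 0},
  {"fingers": 1, "dx": -1, "dy": 0.6, "dz": 0, "rx": 0, "ry": 0, "rz": 0},
])

```text
time_s: 5.88
tool_pos: [0.4892, 0.071, 0.1258]
tool_rot: [-179.9, 0.1, 90.0]
force: [0.0, 0.5, -2.9]
grip_width: 0.0495
```

Request:
carry_out([
  {"fingers": 1, "dx": -1, "dy": 0.6, "dz": 0, "rx": 0, "ry": 0, "rz": 0},
  {"fingers": 1, "dx": -1, "dy": 0.6, "dz": 0, "rx": 0, "ry": 0, "rz": 0},
  {"fingers": 1, "dx": -1, "dy": 0.6, "dz": 0, "rx": 0, "ry": 0, "rz": 0},
  {"fingers": 1, "dx": -1, "dy": 0.6, "dz": 0, "rx": 0, "ry": 0, "rz": 0},
  {"fingers": 1, "dx": -1, "dy": 0.6, "dz": 0, "rx": 0, "ry": 0, "rz": 0},
  {"fingers": 1, "dx": -1, "dy": 0.6, "dz": 0, "rx": 0, "ry": 0, "rz": 0},
  {"fingers": 1, "dx": -1, "dy": 0.6, "dz": 0, "rx": 0, "ry": 0, "rz": 0},
  {"fingers": 1, "dx": -1, "dy": 0.6, "dz": 0, "rx": 0, "ry": 0, "rz": 0},
  {"fingers": 1, "dx": -0.8, "dy": 0.1, "dz": 0, "rx": 0, "ry": 0, "rz": 0},
  {"fingers": 1, "dx": 0, "dy": 0, "dz": 0, "rx": 0, "ry": 0, "rz": 0},
])

```text
time_s: 7.12
tool_pos: [0.6348, -0.1947, 0.1256]
tool_rot: [-179.8, 0.2, 89.8]
force: [-0.1, 0.4, -2.5]
grip_width: 0.0491
```

```bash
python3 look.py c
```

```text
7.125 [ 0.6348 -0.1947  0.1256] [-1.7984e+02  1.6000e-01  8.9780e+01]
```

View pics/wc.png

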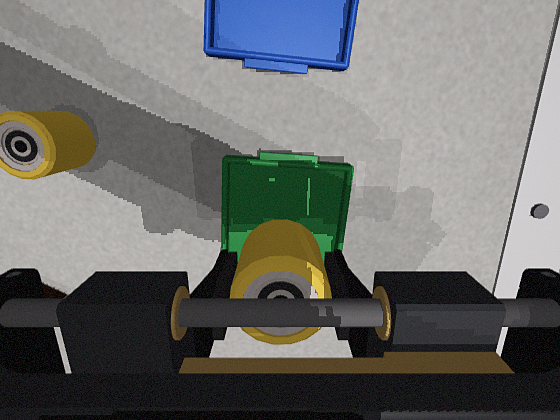

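The held yellow is over the tray. The green tray's far rim corners are at (222,157) and (353,163), yellow_1's top is at (20,147), and the blue tray's near rim corners are at (207,53) and (346,69).

```bash
python3 - <<'E'
import pickle
from h import *
c=pickle.load(open("wc.pkl","rb"))
print("yel1",back(c,(20,147),.056))
for p in((222,157),(353,163),(207,53),(346,69)): print(p,back(c,p,.02))
E
```

```text
yel1 [ 0.44709326 -0.13434139  0.056     ]
(222, 157) [ 0.58632036 -0.14691161  0.02      ]
(353, 163) [ 0.6972748  -0.15223997  0.02      ]
(207, 53) [ 0.57958915 -0.06761393  0.02      ]
(346, 69) [ 0.68681957 -0.07915089  0.02      ]
```

Request:
carry_out([
  {"fingers": 1, "dx": 0, "dy": 0, "dz": 1, "rx": 0, "ry": 0, "rz": 0},
  {"fingers": 1, "dx": 0, "dy": 0, "dz": 1, "rx": 0, "ry": 0, "rz": 0},
  {"fingers": 1, "dx": 0, "dy": 0, "dz": 0.8, "rx": 0, "ry": 0, "rz": 0},
  {"fingers": 1, "dx": 0, "dy": 0, "dz": 0.4, "rx": 0, "ry": 0, "rz": 0},
  {"fingers": 1, "dx": 0, "dy": 0, "dz": 0.1, "rx": 0, "ry": 0, "rz": 0},
  {"fingers": 1, "dx": 0, "dy": 0, "dz": 0, "rx": 0, "ry": 0, "rz": 0},
])

```text
time_s: 7.92
tool_pos: [0.6374, -0.1899, 0.0286]
tool_rot: [179.9, 0.0, 90.1]
force: [-0.7, -0.6, -2.2]
grip_width: 0.0494
```

Request:
carry_out([
  {"fingers": 1, "dx": 0, "dy": 0, "dz": 0.06, "rx": 0, "ry": 0, "rz": 0},
  {"fingers": 1, "dx": 0, "dy": 0, "dz": 0, "rx": 0, "ry": 0, "rz": 0},
])

```text
time_s: 8.18
tool_pos: [0.6372, -0.1901, 0.0266]
tool_rot: [179.9, -0.0, 90.1]
force: [-0.6, -0.0, -1.7]
grip_width: 0.0494
```

Request:
carry_out([
  {"fingers": 1, "dx": 0, "dy": 0, "dz": 0.03, "rx": 0, "ry": 0, "rz": 0},
  {"fingers": -1, "dx": 0, "dy": 0, "dz": 0, "rx": 0, "ry": 0, "rz": 0},
  {"fingers": -1, "dx": 0, "dy": 0, "dz": 0, "rx": 0, "ry": 0, "rz": 0},
  {"fingers": -1, "dx": 0, "dy": 0, "dz": 0, "rx": 0, "ry": 0, "rz": 0},
  {"fingers": -1, "dx": 0, "dy": 0, "dz": 0, "rx": 0, "ry": 0, "rz": 0},
  {"fingers": -1, "dx": 0, "dy": 0, "dz": -0.5, "rx": 0, "ry": 0, "rz": 0},
  {"fingers": -1, "dx": 0, "dy": 0, "dz": -1, "rx": 0, "ry": 0, "rz": 0},
  {"fingers": -1, "dx": 0, "dy": 0, "dz": -1, "rx": 0, "ry": 0, "rz": 0},
  {"fingers": -1, "dx": 0, "dy": 0, "dz": -1, "rx": 0, "ry": 0, "rz": 0},
])

```text
time_s: 9.3
tool_pos: [0.6371, -0.1903, 0.1324]
tool_rot: [179.9, 0.0, 90.1]
force: [-0.6, 0.1, -0.6]
grip_width: 0.087
```

Request:
carry_out([
  {"fingers": -1, "dx": 0.3, "dy": -1, "dz": 0, "rx": 0, "ry": 0, "rz": 0},
  {"fingers": -1, "dx": 0.3, "dy": -1, "dz": 0, "rx": 0, "ry": 0, "rz": 0},
  {"fingers": -1, "dx": 0.3, "dy": -1, "dz": 0, "rx": 0, "ry": 0, "rz": 0},
  {"fingers": -1, "dx": 0.3, "dy": -1, "dz": 0, "rx": 0, "ry": 0, "rz": 0},
  {"fingers": -1, "dx": 0.3, "dy": -1, "dz": 0, "rx": 0, "ry": 0, "rz": 0},
  {"fingers": -1, "dx": 0.3, "dy": -1, "dz": 0, "rx": 0, "ry": 0, "rz": 0},
  {"fingers": -1, "dx": 0.07, "dy": -0.33, "dz": 0, "rx": 0, "ry": 0, "rz": 0},
  {"fingers": -1, "dx": 0, "dy": 0, "dz": 0, "rx": 0, "ry": 0, "rz": 0},
])

```text
time_s: 10.3
tool_pos: [0.4475, -0.1343, 0.131]
tool_rot: [179.9, -0.1, 90.1]
force: [0.1, 0.1, -0.6]
grip_width: 0.0868
```

```bash
python3 look.py d
```

```text
10.3 [ 0.4475 -0.1343  0.131 ] [ 1.7987e+02 -5.0000e-02  9.0090e+01]
```

View pics/wd.png

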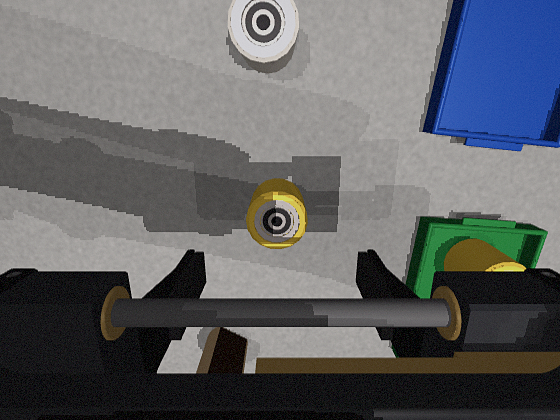

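Yellow_1's top is at (276,221), white_1's top is at (263,22), and yellow_2 stands in the green tray. The worn roller is at about (225,350) with its dark flat on the right.

```bash
python3 - <<'E'
import pickle
from h import *
c=pickle.load(open("wd.pkl","rb"))
print("yel1",back(c,(276,221),.056),"white",back(c,(263,22),.068),"yel2?",back(c,(500,275),.06))
E
```

```text
yel1 [ 0.44512759 -0.13287964  0.056     ] white [0.43730452 0.00374882 0.068     ] yel2? [ 0.63155587 -0.17878818  0.06      ]
```

Request:
carry_out([
  {"fingers": -1, "dx": 0.05, "dy": -0.06, "dz": 1, "rx": 0, "ry": 0, "rz": 0},
  {"fingers": -1, "dx": 0, "dy": 0, "dz": 1, "rx": 0, "ry": 0, "rz": 0},
  {"fingers": -1, "dx": 0, "dy": 0, "dz": 1, "rx": 0, "ry": 0, "rz": 0},
  {"fingers": -1, "dx": 0, "dy": 0, "dz": 0.63, "rx": 0, "ry": 0, "rz": 0},
  {"fingers": -1, "dx": 0, "dy": 0, "dz": 0, "rx": 0, "ry": 0, "rz": 0},
  {"fingers": 1, "dx": 0, "dy": 0, "dz": 0, "rx": 0, "ry": 0, "rz": 0},
  {"fingers": 1, "dx": 0, "dy": 0, "dz": 0, "rx": 0, "ry": 0, "rz": 0},
  {"fingers": 1, "dx": 0, "dy": 0, "dz": 0, "rx": 0, "ry": 0, "rz": 0},
  {"fingers": 1, "dx": 0, "dy": 0, "dz": 0, "rx": 0, "ry": 0, "rz": 0},
  {"fingers": 1, "dx": 0, "dy": 0, "dz": 0, "rx": 0, "ry": 0, "rz": 0},
  {"fingers": 1, "dx": 0, "dy": 0, "dz": 0, "rx": 0, "ry": 0, "rz": 0},
])

```text
time_s: 11.72
tool_pos: [0.4451, -0.1326, 0.0215]
tool_rot: [180.0, -0.0, 90.1]
force: [-1.4, 0.4, 5.1]
grip_width: 0.0491
```

Request:
carry_out([
  {"fingers": 1, "dx": 0, "dy": 0, "dz": -0.5, "rx": 0, "ry": 0, "rz": 0},
  {"fingers": 1, "dx": 0, "dy": 0, "dz": -1, "rx": 0, "ry": 0, "rz": 0},
  {"fingers": 1, "dx": 0, "dy": 0, "dz": -1, "rx": 0, "ry": 0, "rz": 0},
  {"fingers": 1, "dx": 0, "dy": 0, "dz": -1, "rx": 0, "ry": 0, "rz": 0},
  {"fingers": 1, "dx": -0.4, "dy": 0.5, "dz": 0, "rx": 0, "ry": 0, "rz": 0},
  {"fingers": 1, "dx": -0.7, "dy": 1, "dz": 0, "rx": 0, "ry": 0, "rz": 0},
  {"fingers": 1, "dx": -0.7, "dy": 1, "dz": 0, "rx": 0, "ry": 0, "rz": 0},
  {"fingers": 1, "dx": -0.7, "dy": 1, "dz": 0, "rx": 0, "ry": 0, "rz": 0},
  {"fingers": 1, "dx": -0.7, "dy": 1, "dz": 0, "rx": 0, "ry": 0, "rz": 0},
  {"fingers": 1, "dx": -0.7, "dy": 1, "dz": 0, "rx": 0, "ry": 0, "rz": 0},
  {"fingers": 1, "dx": -0.42, "dy": 0.83, "dz": 0, "rx": 0, "ry": 0, "rz": 0},
  {"fingers": 1, "dx": 0, "dy": 0, "dz": 0, "rx": 0, "ry": 0, "rz": 0},
])

```text
time_s: 13.22
tool_pos: [0.6361, -0.2628, 0.1261]
tool_rot: [-180.0, 0.1, 90.1]
force: [-0.4, -0.4, -1.2]
grip_width: 0.0494
```

```bash
python3 look.py e
```

```text
13.225 [ 0.6361 -0.2628  0.1261] [-1.7997e+02  9.0000e-02  9.0090e+01]
```

View pics/we.png

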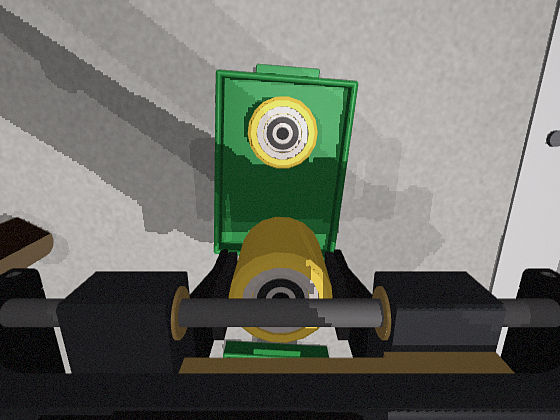

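Yellow_2 stands upright in the green tray with its top at (282,132), and the held yellow is over the free half.

Request:
carry_out([
  {"fingers": 1, "dx": 0, "dy": 0, "dz": 1, "rx": 0, "ry": 0, "rz": 0},
  {"fingers": 1, "dx": 0, "dy": 0, "dz": 1, "rx": 0, "ry": 0, "rz": 0},
  {"fingers": 1, "dx": 0, "dy": 0, "dz": 0.8, "rx": 0, "ry": 0, "rz": 0},
  {"fingers": 1, "dx": 0, "dy": 0, "dz": 0.4, "rx": 0, "ry": 0, "rz": 0},
  {"fingers": 1, "dx": 0, "dy": 0, "dz": 0.1, "rx": 0, "ry": 0, "rz": 0},
  {"fingers": 1, "dx": 0, "dy": 0, "dz": 0, "rx": 0, "ry": 0, "rz": 0},
])

```text
time_s: 14.02
tool_pos: [0.6356, -0.2621, 0.0283]
tool_rot: [179.9, 0.0, 90.1]
force: [0.4, -0.5, -1.9]
grip_width: 0.0501
```

Request:
carry_out([
  {"fingers": 1, "dx": 0, "dy": 0, "dz": 0.08, "rx": 0, "ry": 0, "rz": 0},
  {"fingers": 1, "dx": 0, "dy": 0, "dz": 0, "rx": 0, "ry": 0, "rz": 0},
  {"fingers": -1, "dx": 0, "dy": 0, "dz": 0, "rx": 0, "ry": 0, "rz": 0},
  {"fingers": -1, "dx": 0, "dy": 0, "dz": 0, "rx": 0, "ry": 0, "rz": 0},
  {"fingers": -1, "dx": 0, "dy": 0, "dz": 0, "rx": 0, "ry": 0, "rz": 0},
  {"fingers": -1, "dx": 0, "dy": 0, "dz": 0, "rx": 0, "ry": 0, "rz": 0},
  {"fingers": -1, "dx": 0, "dy": 0, "dz": -0.5, "rx": 0, "ry": 0, "rz": 0},
  {"fingers": -1, "dx": 0, "dy": 0, "dz": -1, "rx": 0, "ry": 0, "rz": 0},
  {"fingers": -1, "dx": 0, "dy": 0, "dz": -1, "rx": 0, "ry": 0, "rz": 0},
  {"fingers": -1, "dx": 0, "dy": -0.5, "dz": -1, "rx": 0, "ry": 0, "rz": 0},
  {"fingers": -1, "dx": 0, "dy": -1, "dz": -1, "rx": 0, "ry": 0, "rz": 0},
  {"fingers": -1, "dx": -0.3, "dy": -1, "dz": -1, "rx": 0, "ry": 0, "rz": 0},
])

```text
time_s: 15.52
tool_pos: [0.5598, -0.2708, 0.1918]
tool_rot: [179.9, -0.0, 90.2]
force: [-0.8, 0.7, 1.0]
grip_width: 0.0867
```

Request:
carry_out([
  {"fingers": -1, "dx": -0.5, "dy": -1, "dz": 0, "rx": 0, "ry": 0, "rz": 0},
  {"fingers": -1, "dx": -0.5, "dy": -1, "dz": 0, "rx": 0, "ry": 0, "rz": 0},
  {"fingers": -1, "dx": -0.5, "dy": -1, "dz": 0, "rx": 0, "ry": 0, "rz": 0},
  {"fingers": -1, "dx": -0.5, "dy": -1, "dz": 0, "rx": 0, "ry": 0, "rz": 0},
  {"fingers": -1, "dx": -0.5, "dy": -1, "dz": 0, "rx": 0, "ry": 0, "rz": 0},
  {"fingers": -1, "dx": -0.4, "dy": -1, "dz": 0, "rx": 0, "ry": 0, "rz": 0},
  {"fingers": -1, "dx": 0, "dy": 0, "dz": 0, "rx": 0, "ry": 0, "rz": 0},
])

```text
time_s: 16.4
tool_pos: [0.3777, -0.3604, 0.1909]
tool_rot: [179.9, -0.0, 89.8]
force: [0.1, -0.3, 0.0]
grip_width: 0.087
```

```bash
python3 look.py f
```

```text
16.4 [ 0.3777 -0.3604  0.1909] [ 1.7988e+02 -4.0000e-02  8.9780e+01]
```

View pics/wf.png

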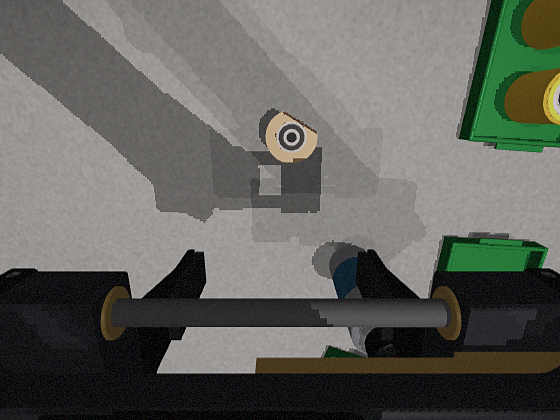

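The worn roller's bearing is at (291,137), with the edge of its flat running from (289,110) to (317,132). The can stands lower right at about (345,270).

```bash
python3 - <<'E'
import pickle
from h import *
c=pickle.load(open("wf.pkl","rb"))
w=back(c,(291,137),.068)
a,b=back(c,(289,110),.068),back(c,(317,132),.068)
print("worn",w,a,b,np.degrees(np.arctan2(*(a-b)[[1,0]])))
print("can wrist base left edge",back(c,(333,262),0))
t=pickle.load(open("top0.pkl","rb"));s=pickle.load(open("scene0.pkl","rb"))
print("can", back(t,(388,197),.162),back(s,(152.5,177.5),.162), back(s,(163,211),0), back(t,(377,208),0))
E
python3 - <<'E'
import cv2
a=cv2.imread("pics/wf.png")[80:320,220:460]
cv2.imwrite("pics/wf_z.png",cv2.resize(a,(600,600),interpolation=cv2.INTER_CUBIC))
import pickle
E
```

```text
worn [ 0.38853704 -0.2973197   0.068     ] [ 0.38664183 -0.27465559  0.068     ] [ 0.41135851 -0.2930992   0.068     ] 143.2696705483629
can wrist base left edge [ 0.44425797 -0.45386448  0.        ]
can [ 0.45623691 -0.45333323  0.162     ] [ 0.4637903  -0.44947093  0.162     ] [ 0.45678971 -0.45616591  0.        ] [ 0.45522575 -0.45722189  0.        ]
```

View pics/wf_z.png

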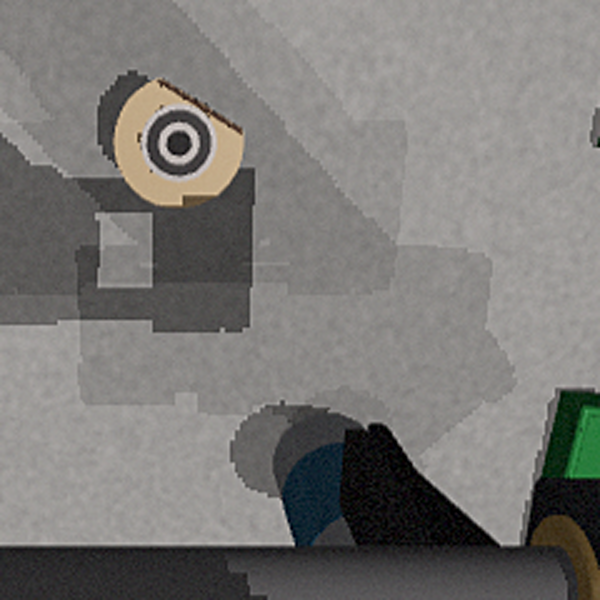

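Request:
carry_out([
  {"fingers": -1, "dx": 0.7, "dy": 0.12, "dz": 0, "rx": 0, "ry": 0, "rz": 0},
  {"fingers": -1, "dx": 0.7, "dy": 0.12, "dz": 0, "rx": 0, "ry": 0, "rz": 0},
  {"fingers": -1, "dx": 0.7, "dy": 0.12, "dz": 0, "rx": 0, "ry": 0, "rz": 0},
  {"fingers": -1, "dx": 0, "dy": 0, "dz": 0.6, "rx": 0, "ry": 0, "rz": 0.9},
  {"fingers": -1, "dx": 0, "dy": 0, "dz": 0.6, "rx": 0, "ry": 0, "rz": 0.8},
  {"fingers": -1, "dx": 0, "dy": 0, "dz": 0.6, "rx": 0, "ry": 0, "rz": 0.8},
  {"fingers": -1, "dx": 0, "dy": 0, "dz": 0, "rx": 0, "ry": 0, "rz": 0},
])

```text
time_s: 17.32
tool_pos: [0.3911, -0.2944, 0.1352]
tool_rot: [-179.9, 0.0, 65.2]
force: [-0.9, 0.5, 0.2]
grip_width: 0.087
```

```bash
python3 look.py g
```

```text
17.325 [ 0.3911 -0.2944  0.1352] [-1.7988e+02  2.0000e-02  6.5250e+01]
```

View pics/wg.png

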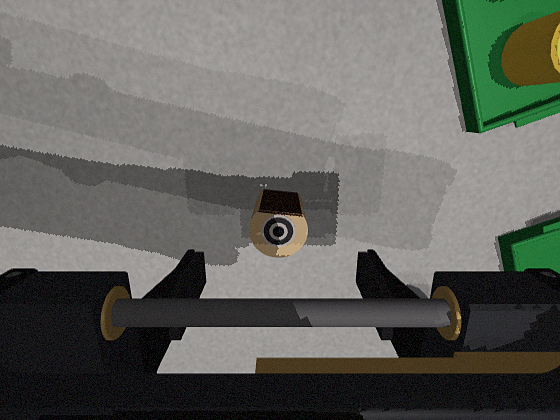

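The scorched flat now faces up the image (tool +x) and the jaws straddle the round sides. The worn roller's bearing is at (278,231).

```bash
python3 - <<'E'
import pickle
from h import *
c=pickle.load(open("wg.pkl","rb"))
print("worn",back(c,(278,231),.068))
E
```

```text
worn [ 0.38864323 -0.29742977  0.068     ]
```

Request:
carry_out([
  {"fingers": -1, "dx": -0.12, "dy": -0.03, "dz": 1, "rx": 0, "ry": 0, "rz": 0},
  {"fingers": -1, "dx": 0, "dy": 0, "dz": 1, "rx": 0, "ry": 0, "rz": 0},
  {"fingers": -1, "dx": 0, "dy": 0, "dz": 1, "rx": 0, "ry": 0, "rz": 0},
  {"fingers": -1, "dx": 0, "dy": 0, "dz": 0.77, "rx": 0, "ry": 0, "rz": 0},
  {"fingers": -1, "dx": 0, "dy": 0, "dz": 0, "rx": 0, "ry": 0, "rz": 0},
  {"fingers": 1, "dx": 0, "dy": 0, "dz": 0, "rx": 0, "ry": 0, "rz": 0},
  {"fingers": 1, "dx": 0, "dy": 0, "dz": 0, "rx": 0, "ry": 0, "rz": 0},
  {"fingers": 1, "dx": 0, "dy": 0, "dz": 0, "rx": 0, "ry": 0, "rz": 0},
  {"fingers": 1, "dx": 0, "dy": 0, "dz": 0, "rx": 0, "ry": 0, "rz": 0},
  {"fingers": 1, "dx": 0, "dy": 0, "dz": 0, "rx": 0, "ry": 0, "rz": 0},
  {"fingers": 1, "dx": 0, "dy": 0, "dz": 0, "rx": 0, "ry": 0, "rz": 0},
  {"fingers": 1, "dx": 0, "dy": 0, "dz": 0, "rx": 0, "ry": 0, "rz": 0},
])

```text
time_s: 18.88
tool_pos: [0.3886, -0.2981, 0.0229]
tool_rot: [-180.0, -0.0, 65.1]
force: [-1.5, 1.2, 4.5]
grip_width: 0.0453
```

Request:
carry_out([
  {"fingers": 1, "dx": 0, "dy": 0, "dz": -0.5, "rx": 0, "ry": 0, "rz": 0},
  {"fingers": 1, "dx": 0, "dy": 0, "dz": -1, "rx": 0, "ry": 0, "rz": 0},
  {"fingers": 1, "dx": 0, "dy": 0, "dz": -1, "rx": 0, "ry": 0, "rz": 0},
  {"fingers": 1, "dx": 0, "dy": 0, "dz": -1, "rx": 0, "ry": 0, "rz": -0.8},
  {"fingers": 1, "dx": 0, "dy": 0, "dz": 0, "rx": 0, "ry": 0, "rz": -0.9},
  {"fingers": 1, "dx": 0, "dy": 0, "dz": 0, "rx": 0, "ry": 0, "rz": -0.8},
  {"fingers": 1, "dx": 0.5, "dy": 0.2, "dz": 0, "rx": 0, "ry": 0, "rz": 0},
  {"fingers": 1, "dx": 1, "dy": 0.5, "dz": 0, "rx": 0, "ry": 0, "rz": 0},
  {"fingers": 1, "dx": 1, "dy": 0.5, "dz": 0, "rx": 0, "ry": 0, "rz": 0},
  {"fingers": 1, "dx": 1, "dy": 0.5, "dz": 0, "rx": 0, "ry": 0, "rz": 0},
  {"fingers": 1, "dx": 1, "dy": 0.5, "dz": 0, "rx": 0, "ry": 0, "rz": 0},
  {"fingers": 1, "dx": 1, "dy": 0.5, "dz": 0, "rx": 0, "ry": 0, "rz": 0},
])

```text
time_s: 20.38
tool_pos: [0.47, -0.1325, 0.1285]
tool_rot: [179.9, 0.0, 90.1]
force: [0.5, -0.3, -1.8]
grip_width: 0.0454
```

Request:
carry_out([
  {"fingers": 1, "dx": 1, "dy": 0.4, "dz": 0, "rx": 0, "ry": 0, "rz": 0},
  {"fingers": 1, "dx": 1, "dy": 0.4, "dz": 0, "rx": 0, "ry": 0, "rz": 0},
  {"fingers": 1, "dx": 1, "dy": 0.4, "dz": 0, "rx": 0, "ry": 0, "rz": 0},
  {"fingers": 1, "dx": 1, "dy": 0.4, "dz": 0, "rx": 0, "ry": 0, "rz": 0},
  {"fingers": 1, "dx": 1, "dy": 0.4, "dz": 0, "rx": 0, "ry": 0, "rz": 0},
  {"fingers": 1, "dx": 1, "dy": 0.4, "dz": 0, "rx": 0, "ry": 0, "rz": 0},
  {"fingers": 1, "dx": 1, "dy": 0.4, "dz": 0, "rx": 0, "ry": 0, "rz": 0},
  {"fingers": 1, "dx": 1, "dy": 0.4, "dz": 0, "rx": 0, "ry": 0, "rz": 0},
  {"fingers": 1, "dx": 1, "dy": 0.4, "dz": 0, "rx": 0, "ry": 0, "rz": 0},
  {"fingers": 1, "dx": 1, "dy": 0.4, "dz": 0, "rx": 0, "ry": 0, "rz": 0},
  {"fingers": 1, "dx": 1, "dy": 0.5, "dz": 0, "rx": 0, "ry": 0, "rz": 0},
  {"fingers": 1, "dx": 1, "dy": 0.5, "dz": 0, "rx": 0, "ry": 0, "rz": 0},
])

```text
time_s: 21.88
tool_pos: [0.6195, 0.228, 0.1286]
tool_rot: [179.9, 0.0, 90.1]
force: [0.4, -0.4, -0.5]
grip_width: 0.0456
```

Request:
carry_out([
  {"fingers": 1, "dx": 0.2, "dy": 0.3, "dz": 0, "rx": 0, "ry": 0, "rz": 0},
  {"fingers": 1, "dx": 0, "dy": 0, "dz": 0, "rx": 0, "ry": 0, "rz": 0},
])

```text
time_s: 22.12
tool_pos: [0.6282, 0.2319, 0.1278]
tool_rot: [180.0, 0.1, 90.1]
force: [-0.2, -0.6, -1.5]
grip_width: 0.0453
```

```bash
python3 look.py i
```

```text
22.125 [0.6282 0.2319 0.1278] [1.7998e+02 9.0000e-02 9.0070e+01]
```

View pics/wi.png

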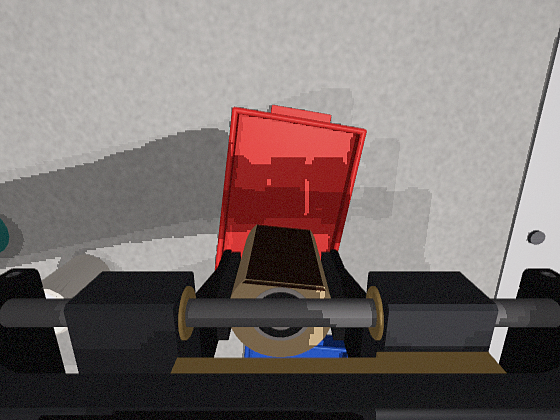

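The worn roller hangs over the red tray, upright in the jaws, so I'm lowering it.

Request:
carry_out([
  {"fingers": 1, "dx": 0, "dy": 0, "dz": 1, "rx": 0, "ry": 0, "rz": 0},
  {"fingers": 1, "dx": 0, "dy": 0, "dz": 1, "rx": 0, "ry": 0, "rz": 0},
  {"fingers": 1, "dx": 0, "dy": 0, "dz": 0.8, "rx": 0, "ry": 0, "rz": 0},
  {"fingers": 1, "dx": 0, "dy": 0, "dz": 0.4, "rx": 0, "ry": 0, "rz": 0},
  {"fingers": 1, "dx": 0, "dy": 0, "dz": 0.15, "rx": 0, "ry": 0, "rz": 0},
  {"fingers": 1, "dx": 0, "dy": 0, "dz": 0, "rx": 0, "ry": 0, "rz": 0},
])

```text
time_s: 22.92
tool_pos: [0.6283, 0.2328, 0.0281]
tool_rot: [179.9, -0.0, 90.1]
force: [-0.3, 0.8, -1.1]
grip_width: 0.0458
```

Next, release and go up, then over to the white at (.434,.159).

Request:
carry_out([
  {"fingers": 1, "dx": 0, "dy": 0, "dz": 0.05, "rx": 0, "ry": 0, "rz": 0},
  {"fingers": 1, "dx": 0, "dy": 0, "dz": 0, "rx": 0, "ry": 0, "rz": 0},
  {"fingers": -1, "dx": 0, "dy": 0, "dz": 0, "rx": 0, "ry": 0, "rz": 0},
  {"fingers": -1, "dx": 0, "dy": 0, "dz": 0, "rx": 0, "ry": 0, "rz": 0},
  {"fingers": -1, "dx": 0, "dy": 0, "dz": 0, "rx": 0, "ry": 0, "rz": 0},
  {"fingers": -1, "dx": 0, "dy": 0, "dz": 0, "rx": 0, "ry": 0, "rz": 0},
  {"fingers": -1, "dx": 0, "dy": 0, "dz": -0.5, "rx": 0, "ry": 0, "rz": 0},
  {"fingers": -1, "dx": 0, "dy": 0, "dz": -1, "rx": 0, "ry": 0, "rz": 0},
  {"fingers": -1, "dx": 0, "dy": 0, "dz": -1, "rx": 0, "ry": 0, "rz": 0},
  {"fingers": -1, "dx": 0, "dy": 0, "dz": -1, "rx": 0, "ry": 0, "rz": 0},
])

```text
time_s: 24.18
tool_pos: [0.6281, 0.2331, 0.1331]
tool_rot: [179.9, -0.0, 90.1]
force: [0.8, 0.5, 0.3]
grip_width: 0.087
```

Request:
carry_out([
  {"fingers": -1, "dx": -0.4, "dy": -1, "dz": 0, "rx": 0, "ry": 0, "rz": 0},
  {"fingers": -1, "dx": -0.4, "dy": -1, "dz": 0, "rx": 0, "ry": 0, "rz": 0},
  {"fingers": -1, "dx": -0.4, "dy": -1, "dz": 0, "rx": 0, "ry": 0, "rz": 0},
  {"fingers": -1, "dx": -0.4, "dy": -1, "dz": 0, "rx": 0, "ry": 0, "rz": 0},
  {"fingers": -1, "dx": -0.4, "dy": -1, "dz": 0, "rx": 0, "ry": 0, "rz": 0},
  {"fingers": -1, "dx": -0.4, "dy": -1, "dz": 0, "rx": 0, "ry": 0, "rz": 0},
  {"fingers": -1, "dx": 0, "dy": -0.45, "dz": 0, "rx": 0, "ry": 0, "rz": 0},
  {"fingers": -1, "dx": 0, "dy": 0, "dz": 0, "rx": 0, "ry": 0, "rz": 0},
])

```text
time_s: 25.18
tool_pos: [0.4346, 0.1616, 0.1316]
tool_rot: [179.9, -0.1, 90.1]
force: [0.1, 0.2, 0.2]
grip_width: 0.0871
```

```bash
python3 look.py j
```

```text
25.175 [0.4346 0.1616 0.1316] [ 1.7991e+02 -1.1000e-01  9.0150e+01]
```

View pics/wj.png

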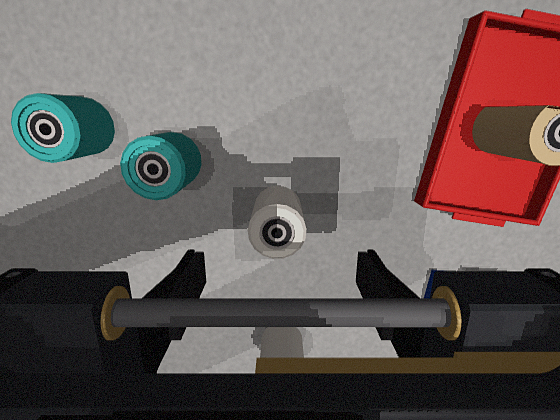

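White_2's top is at (277,233), between the jaws and about 3 mm off in −y. The worn roller stands in the red tray. Next is the descent and grip.

Request:
carry_out([
  {"fingers": -1, "dx": -0.1, "dy": -0.05, "dz": 1, "rx": 0, "ry": 0, "rz": 0},
  {"fingers": -1, "dx": 0, "dy": 0, "dz": 1, "rx": 0, "ry": 0, "rz": 0},
  {"fingers": -1, "dx": 0, "dy": 0, "dz": 1, "rx": 0, "ry": 0, "rz": 0},
  {"fingers": -1, "dx": 0, "dy": 0, "dz": 0.65, "rx": 0, "ry": 0, "rz": 0},
  {"fingers": -1, "dx": 0, "dy": 0, "dz": 0, "rx": 0, "ry": 0, "rz": 0},
  {"fingers": 1, "dx": 0, "dy": 0, "dz": 0, "rx": 0, "ry": 0, "rz": 0},
  {"fingers": 1, "dx": 0, "dy": 0, "dz": 0, "rx": 0, "ry": 0, "rz": 0},
  {"fingers": 1, "dx": 0, "dy": 0, "dz": 0, "rx": 0, "ry": 0, "rz": 0},
  {"fingers": 1, "dx": 0, "dy": 0, "dz": 0, "rx": 0, "ry": 0, "rz": 0},
  {"fingers": 1, "dx": 0, "dy": 0, "dz": 0, "rx": 0, "ry": 0, "rz": 0},
  {"fingers": 1, "dx": 0, "dy": 0, "dz": 0, "rx": 0, "ry": 0, "rz": 0},
  {"fingers": 1, "dx": 0, "dy": 0, "dz": 0, "rx": 0, "ry": 0, "rz": 0},
])

```text
time_s: 26.72
tool_pos: [0.4328, 0.1578, 0.0214]
tool_rot: [-180.0, -0.0, 90.1]
force: [-2.5, -0.4, 3.8]
grip_width: 0.0454
```

Request:
carry_out([
  {"fingers": 1, "dx": 0, "dy": 0, "dz": -0.5, "rx": 0, "ry": 0, "rz": 0},
  {"fingers": 1, "dx": 0, "dy": 0, "dz": -1, "rx": 0, "ry": 0, "rz": 0},
  {"fingers": 1, "dx": 0, "dy": 0, "dz": -1, "rx": 0, "ry": 0, "rz": 0},
  {"fingers": 1, "dx": 0, "dy": 0, "dz": -1, "rx": 0, "ry": 0, "rz": 0},
  {"fingers": 1, "dx": -0.5, "dy": 0.5, "dz": 0, "rx": 0, "ry": 0, "rz": 0},
  {"fingers": 1, "dx": -0.6, "dy": 1, "dz": 0, "rx": 0, "ry": 0, "rz": 0},
  {"fingers": 1, "dx": -0.6, "dy": 1, "dz": 0, "rx": 0, "ry": 0, "rz": 0},
  {"fingers": 1, "dx": -0.6, "dy": 1, "dz": 0, "rx": 0, "ry": 0, "rz": 0},
  {"fingers": 1, "dx": -0.6, "dy": 1, "dz": 0, "rx": 0, "ry": 0, "rz": 0},
  {"fingers": 1, "dx": -0.6, "dy": 1, "dz": 0, "rx": 0, "ry": 0, "rz": 0},
  {"fingers": 1, "dx": -0.4, "dy": 1, "dz": 0, "rx": 0, "ry": 0, "rz": 0},
  {"fingers": 1, "dx": 0, "dy": 0.5, "dz": 0, "rx": 0, "ry": 0, "rz": 0},
])

```text
time_s: 28.22
tool_pos: [0.6445, 0.039, 0.1268]
tool_rot: [179.9, 0.1, 90.0]
force: [-0.7, 0.3, -0.5]
grip_width: 0.0455
```

Request:
carry_out([
  {"fingers": 1, "dx": 0, "dy": 0, "dz": 0, "rx": 0, "ry": 0, "rz": 0},
])

```text
time_s: 28.35
tool_pos: [0.6438, 0.0408, 0.1264]
tool_rot: [180.0, 0.0, 90.1]
force: [0.1, 0.1, -1.6]
grip_width: 0.0453
```

```bash
python3 look.py k
```

```text
28.35 [0.6438 0.0408 0.1264] [1.7999e+02 5.0000e-02 9.0080e+01]
```

View pics/wk.png

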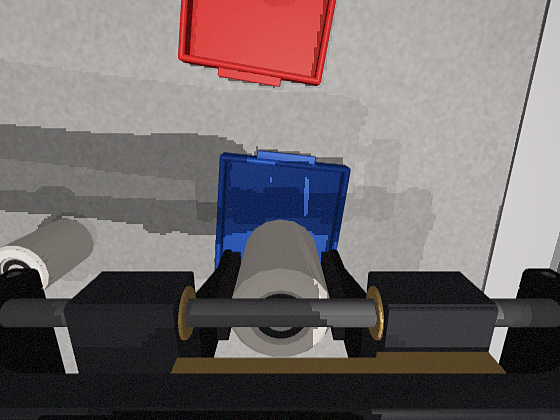

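The held white is over the blue tray, whose far rim corners at (220,153) and (350,166) agree with the estimate. Lowering now.

Request:
carry_out([
  {"fingers": 1, "dx": 0, "dy": 0, "dz": 1, "rx": 0, "ry": 0, "rz": 0},
  {"fingers": 1, "dx": 0, "dy": 0, "dz": 1, "rx": 0, "ry": 0, "rz": 0},
  {"fingers": 1, "dx": 0, "dy": 0, "dz": 0.8, "rx": 0, "ry": 0, "rz": 0},
  {"fingers": 1, "dx": 0, "dy": 0, "dz": 0.4, "rx": 0, "ry": 0, "rz": 0},
  {"fingers": 1, "dx": 0, "dy": 0, "dz": 0.15, "rx": 0, "ry": 0, "rz": 0},
  {"fingers": 1, "dx": 0, "dy": 0, "dz": 0, "rx": 0, "ry": 0, "rz": 0},
])

```text
time_s: 29.15
tool_pos: [0.6436, 0.0413, 0.0266]
tool_rot: [179.9, -0.0, 90.1]
force: [0.4, 0.0, -1.7]
grip_width: 0.0455
```

Request:
carry_out([
  {"fingers": 1, "dx": 0, "dy": 0, "dz": 0.03, "rx": 0, "ry": 0, "rz": 0},
  {"fingers": 1, "dx": 0, "dy": 0, "dz": 0, "rx": 0, "ry": 0, "rz": 0},
  {"fingers": -1, "dx": 0, "dy": 0, "dz": 0, "rx": 0, "ry": 0, "rz": 0},
  {"fingers": -1, "dx": 0, "dy": 0, "dz": 0, "rx": 0, "ry": 0, "rz": 0},
  {"fingers": -1, "dx": 0, "dy": 0, "dz": 0, "rx": 0, "ry": 0, "rz": 0},
  {"fingers": -1, "dx": 0, "dy": 0, "dz": 0, "rx": 0, "ry": 0, "rz": 0},
  {"fingers": -1, "dx": 0, "dy": 0, "dz": -0.5, "rx": 0, "ry": 0, "rz": 0},
  {"fingers": -1, "dx": 0, "dy": 0, "dz": -1, "rx": 0, "ry": 0, "rz": 0},
  {"fingers": -1, "dx": 0, "dy": 0, "dz": -1, "rx": 0, "ry": 0, "rz": 0},
  {"fingers": -1, "dx": 0, "dy": 0, "dz": -1, "rx": 0, "ry": 0, "rz": 0},
])

```text
time_s: 30.4
tool_pos: [0.6434, 0.041, 0.1321]
tool_rot: [179.9, -0.0, 90.1]
force: [-0.2, 0.3, -0.9]
grip_width: 0.0868
```

Request:
carry_out([
  {"fingers": -1, "dx": -0.2, "dy": -1, "dz": 0, "rx": 0, "ry": 0, "rz": 0},
  {"fingers": -1, "dx": -0.2, "dy": -1, "dz": 0, "rx": 0, "ry": 0, "rz": 0},
  {"fingers": -1, "dx": -0.2, "dy": -1, "dz": 0, "rx": 0, "ry": 0, "rz": 0},
  {"fingers": -1, "dx": -0.2, "dy": -1, "dz": 0, "rx": 0, "ry": 0, "rz": 0},
  {"fingers": -1, "dx": -0.2, "dy": -1, "dz": 0, "rx": 0, "ry": 0, "rz": 0},
  {"fingers": -1, "dx": -0.2, "dy": -1, "dz": 0, "rx": 0, "ry": 0, "rz": 0},
  {"fingers": -1, "dx": -0.05, "dy": -0.88, "dz": 0, "rx": 0, "ry": 0, "rz": 0},
  {"fingers": -1, "dx": 0, "dy": 0, "dz": 0, "rx": 0, "ry": 0, "rz": 0},
])

```text
time_s: 31.4
tool_pos: [0.436, 0.0033, 0.1307]
tool_rot: [179.9, -0.2, 90.1]
force: [1.0, 0.3, 0.3]
grip_width: 0.0868
```

```bash
python3 look.py l
```

```text
31.4 [0.436  0.0033 0.1307] [ 1.7994e+02 -1.5000e-01  9.0080e+01]
```

View pics/wl.png

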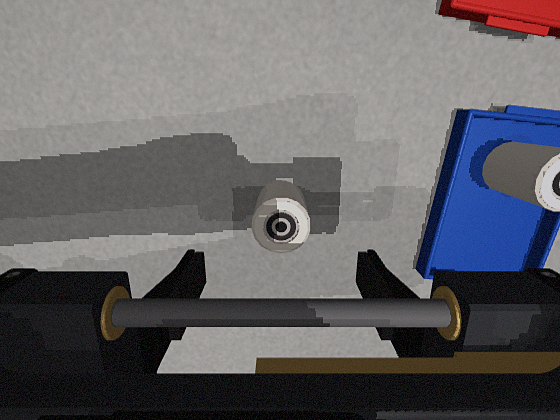

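White_1's top is at (280,226), centred between the jaws, and white_2 stands in the blue tray.

Request:
carry_out([
  {"fingers": -1, "dx": 0, "dy": 0, "dz": 1, "rx": 0, "ry": 0, "rz": 0},
  {"fingers": -1, "dx": 0, "dy": 0, "dz": 1, "rx": 0, "ry": 0, "rz": 0},
  {"fingers": -1, "dx": 0, "dy": 0, "dz": 1, "rx": 0, "ry": 0, "rz": 0},
  {"fingers": -1, "dx": 0, "dy": 0, "dz": 0.62, "rx": 0, "ry": 0, "rz": 0},
  {"fingers": -1, "dx": 0, "dy": 0, "dz": 0, "rx": 0, "ry": 0, "rz": 0},
  {"fingers": 1, "dx": 0, "dy": 0, "dz": 0, "rx": 0, "ry": 0, "rz": 0},
  {"fingers": 1, "dx": 0, "dy": 0, "dz": 0, "rx": 0, "ry": 0, "rz": 0},
  {"fingers": 1, "dx": 0, "dy": 0, "dz": 0, "rx": 0, "ry": 0, "rz": 0},
  {"fingers": 1, "dx": 0, "dy": 0, "dz": 0, "rx": 0, "ry": 0, "rz": 0},
  {"fingers": 1, "dx": 0, "dy": 0, "dz": 0, "rx": 0, "ry": 0, "rz": 0},
  {"fingers": 1, "dx": 0, "dy": 0, "dz": 0, "rx": 0, "ry": 0, "rz": 0},
  {"fingers": 1, "dx": 0, "dy": 0, "dz": 0, "rx": 0, "ry": 0, "rz": 0},
])

```text
time_s: 32.95
tool_pos: [0.4368, 0.0034, 0.0214]
tool_rot: [-180.0, -0.0, 90.1]
force: [-1.3, 0.9, 3.9]
grip_width: 0.0457
```

Request:
carry_out([
  {"fingers": 1, "dx": 0, "dy": 0, "dz": -0.5, "rx": 0, "ry": 0, "rz": 0},
  {"fingers": 1, "dx": 0, "dy": 0, "dz": -1, "rx": 0, "ry": 0, "rz": 0},
  {"fingers": 1, "dx": 0, "dy": 0, "dz": -1, "rx": 0, "ry": 0, "rz": 0},
  {"fingers": 1, "dx": 0, "dy": 0, "dz": -1, "rx": 0, "ry": 0, "rz": 0},
  {"fingers": 1, "dx": -0.5, "dy": 0.5, "dz": 0, "rx": 0, "ry": 0, "rz": 0},
  {"fingers": 1, "dx": -0.5, "dy": 1, "dz": 0, "rx": 0, "ry": 0, "rz": 0},
  {"fingers": 1, "dx": 0, "dy": 1, "dz": 0, "rx": 0, "ry": 0, "rz": 0},
  {"fingers": 1, "dx": 0, "dy": 1, "dz": 0, "rx": 0, "ry": 0, "rz": 0},
  {"fingers": 1, "dx": 0, "dy": 1, "dz": 0, "rx": 0, "ry": 0, "rz": 0},
  {"fingers": 1, "dx": 0, "dy": 1, "dz": 0, "rx": 0, "ry": 0, "rz": 0},
  {"fingers": 1, "dx": 0, "dy": 1, "dz": 0, "rx": 0, "ry": 0, "rz": 0},
  {"fingers": 1, "dx": 0, "dy": 0.16, "dz": 0, "rx": 0, "ry": 0, "rz": 0},
])

```text
time_s: 34.45
tool_pos: [0.6378, -0.0262, 0.1264]
tool_rot: [180.0, 0.1, 90.1]
force: [0.3, 0.4, -1.6]
grip_width: 0.0458
```

Request:
carry_out([
  {"fingers": 1, "dx": 0, "dy": 0, "dz": 0, "rx": 0, "ry": 0, "rz": 0},
])

```text
time_s: 34.58
tool_pos: [0.636, -0.0266, 0.1263]
tool_rot: [-179.9, 0.0, 90.1]
force: [0.4, 0.6, -1.3]
grip_width: 0.0453
```

```bash
python3 look.py m
```

```text
34.575 [ 0.636  -0.0266  0.1263] [-1.7994e+02  2.0000e-02  9.0080e+01]
```

View pics/wm.png

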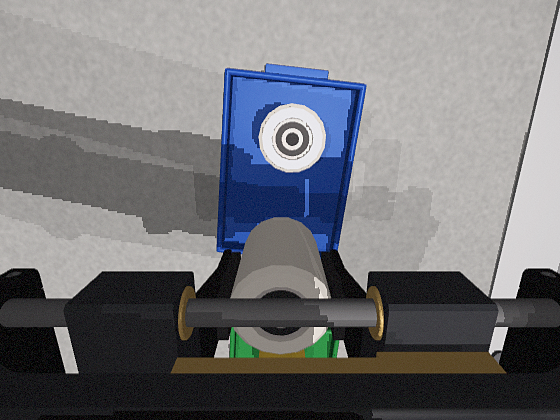

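White_2 stands in the upper half with its top at (292,138), and the held white is over the lower half. Lowering now.

Request:
carry_out([
  {"fingers": 1, "dx": 0, "dy": 0, "dz": 1, "rx": 0, "ry": 0, "rz": 0},
  {"fingers": 1, "dx": 0, "dy": 0, "dz": 1, "rx": 0, "ry": 0, "rz": 0},
  {"fingers": 1, "dx": 0, "dy": 0, "dz": 0.8, "rx": 0, "ry": 0, "rz": 0},
  {"fingers": 1, "dx": 0, "dy": 0, "dz": 0.4, "rx": 0, "ry": 0, "rz": 0},
  {"fingers": 1, "dx": 0, "dy": 0, "dz": 0.15, "rx": 0, "ry": 0, "rz": 0},
  {"fingers": 1, "dx": 0, "dy": 0, "dz": 0, "rx": 0, "ry": 0, "rz": 0},
])

```text
time_s: 35.38
tool_pos: [0.637, -0.0264, 0.0265]
tool_rot: [179.9, -0.0, 90.1]
force: [-0.4, -0.4, -1.2]
grip_width: 0.0453
```

Next, release, rise and back toward the base to clear the view.

Request:
carry_out([
  {"fingers": 1, "dx": 0, "dy": 0, "dz": 0.03, "rx": 0, "ry": 0, "rz": 0},
  {"fingers": 1, "dx": 0, "dy": 0, "dz": 0, "rx": 0, "ry": 0, "rz": 0},
  {"fingers": -1, "dx": 0, "dy": 0, "dz": 0, "rx": 0, "ry": 0, "rz": 0},
  {"fingers": -1, "dx": 0, "dy": 0, "dz": 0, "rx": 0, "ry": 0, "rz": 0},
  {"fingers": -1, "dx": 0, "dy": 0, "dz": 0, "rx": 0, "ry": 0, "rz": 0},
  {"fingers": -1, "dx": 0, "dy": 0, "dz": 0, "rx": 0, "ry": 0, "rz": 0},
  {"fingers": -1, "dx": 0, "dy": 0, "dz": -0.5, "rx": 0, "ry": 0, "rz": 0},
  {"fingers": -1, "dx": 0, "dy": 0, "dz": -1, "rx": 0, "ry": 0, "rz": 0},
  {"fingers": -1, "dx": 0, "dy": 0, "dz": -1, "rx": 0, "ry": 0, "rz": 0},
  {"fingers": -1, "dx": 0, "dy": 0, "dz": -1, "rx": 0, "ry": 0, "rz": 0},
  {"fingers": -1, "dx": 0, "dy": 0, "dz": -1, "rx": 0, "ry": 0, "rz": 0},
  {"fingers": -1, "dx": 0, "dy": -1, "dz": -1, "rx": 0, "ry": 0, "rz": 0},
])

```text
time_s: 36.88
tool_pos: [0.6077, -0.0265, 0.1919]
tool_rot: [179.9, 0.1, 90.1]
force: [-0.5, 0.7, 0.7]
grip_width: 0.087
```

Request:
carry_out([
  {"fingers": -1, "dx": 0, "dy": -1, "dz": 0, "rx": 0, "ry": 0, "rz": 0},
  {"fingers": -1, "dx": 0, "dy": -1, "dz": 0, "rx": 0, "ry": 0, "rz": 0},
  {"fingers": -1, "dx": 0, "dy": -1, "dz": 0, "rx": 0, "ry": 0, "rz": 0},
  {"fingers": -1, "dx": 0, "dy": -1, "dz": 0, "rx": 0, "ry": 0, "rz": 0},
  {"fingers": -1, "dx": 0, "dy": -0.6, "dz": 0, "rx": 0, "ry": 0, "rz": 0},
  {"fingers": -1, "dx": 0, "dy": 0, "dz": 0, "rx": 0, "ry": 0, "rz": 0},
  {"fingers": -1, "dx": 0, "dy": 0, "dz": 0, "rx": 0, "ry": 0, "rz": 0},
])

```text
time_s: 37.75
tool_pos: [0.4695, -0.0268, 0.1906]
tool_rot: [179.9, -0.0, 90.1]
force: [-0.2, -0.3, -0.6]
grip_width: 0.0867
```

```bash
python3 - <<'E'
from cell import imaging
from h import *
import pickle
ims=[]
for n,(r,q) in {"top":((120,270),(80,480)),"scene":((160,320),(60,500))}.items():
    c=imaging.read_camera(n);pickle.dump(c,open(n+"1.pkl","wb"));ims.append(cv2.resize(c["color"][r[0]:r[1],q[0]:q[1],::-1],(800,295),interpolation=cv2.INTER_CUBIC))
cv2.imwrite("pics/end.png",np.vstack(ims))
E
```

```text
(no output)
```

View pics/end.png

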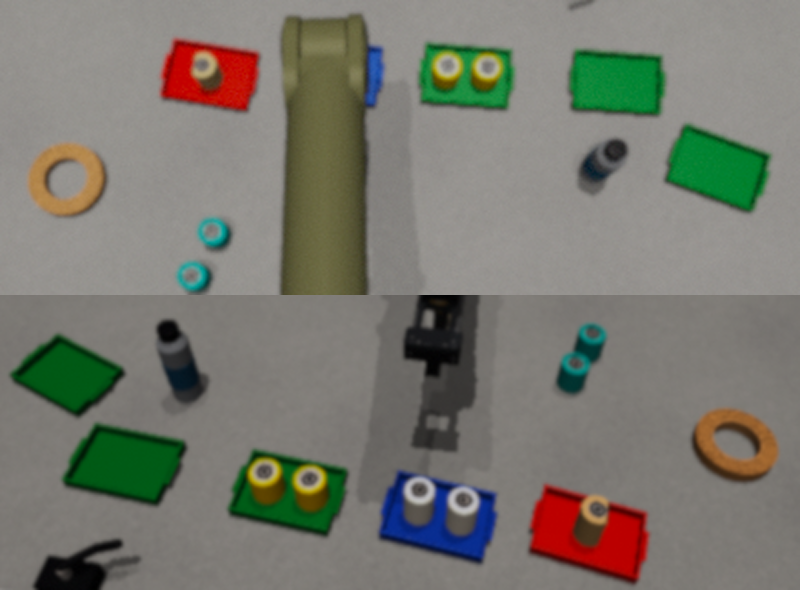

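All five rollers stand upright in their trays. The coil, can and turquoise parts look undisturbed, and the gripper is clear.

```bash
python3 - <<'E'
from cell import ticket
print(ticket.sign_off())
E
```

```text
the job is handed in; nothing more can be done
None
```

All five rollers are sorted, and I handed the job in at about 38 s of the 96 s allowed; the hand-in reports no verdict. The two yellow rollers are in the green tray nearest the base, the two white ones in the blue tray, and the worn one in the red tray. I gripped the worn roller across its round sides, clear of the flat.

- **Last pictures:** Scene and top views after the final release showed every roller standing upright inside its tray. The coil, the can, the turquoise look-alikes and the two other green trays looked unmoved. The arm hid most of the blue tray from the top camera, so the scene camera alone confirmed both white rollers there.
- **Positions:** By the arm's pose at each release, every roller was about 40 mm or less from its tray centre along the tray and a few millimetres across it. I did not measure the final positions or tilts from the last pictures.
- **Release height:** Each roller was let go with its underside about 1 mm above the tray floor or already on it.
- **Refused moves:** The first two move calls were refused because rows must carry every key. The arm did not move on those calls.
- **Pose readings:** The measured arm pose differed from the command by a few millimetres in places, about 5 mm at the first yellow roller, which is well inside the limits.

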